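# Shut one vacuum circuit on a crowded valve bank, then start the pump

### The job

One circuit of the vacuum manifold is not needed for the next panel: shut its valve, the one with the straight T-bar handle, by turning it clockwise until you feel it seat, snug but not forced (it has a soft seat), and leave it snug. Then start the pump with the flat steel push button on the switch box. Do not touch the other valves, the gauge or the mushroom stop button, and leave the loose things where they lie.

Things in the scene. Friction and masses are not known exactly. Their poses are not given: they have to be found in the camera images.
- manifold: Vacuum manifold: dark steel plate 260 x 520 x 10 mm with an aluminium bar 75 x 306 x 55 mm (top 65 mm up) on its middle, long along y. Origin at the centre of the plate's underside. Five valves in a row along y on the bar, 60 mm apart; switch box and gauge at the row's two ends. Which valve is in which place, and which end is which, differ each time.
- tvalve: Brass bonnet of the T-bar valve, fixed on the bar: 37 mm across at the foot, 29 mm above 8 mm, 20 mm above 27 mm, 34 mm high; origin on the valve's axis at its underside, z up. The soft seat is hidden inside; this yaw does not tell where. On the seat the torque climbs by up to 3 N m per rad of the bar, but only 0.5 to 1 per rad of a gripper, whose pads give.
- tbar: Handle of the valve to shut: steel bar 50 mm long (its x), 12 thick (y), 18 high, centred on the stem; origin as tvalve, bar 43 to 61 mm above it. Shuts clockwise from above, 0.7 to 2.6 rad away, just where is unknown. Running friction 0.07 to 0.10 N m. In all 0.15 to 0.21 N m, felt at the wrist holding still, is snug; 0.25 is forced. Let go, it springs back a little, then stays.
- tbar_grip (a point): Centre of the T-bar, on the valve's axis, halfway up the bar (9 mm below its top). At the bar's height there is free space to 39 mm from this axis all round; a collar 18 mm across lies close under the bar, the bonnet's top 18 mm below this point. A grip of 40 N across the 12 mm holds well; at 20 N the bar slips round in the pads at about 0.2 N m.
- valve_a: Neighbouring valve of the bank, black fluted round knob 39 mm across, top 60 mm above the origin; origin on its axis at the underside of the brass bonnet (top of the aluminium bar), z up along the stem. Turns very easily. Must not be touched. 
- valve_b: Neighbouring valve of the bank, black three-lobed knob 38 mm across, top 60 mm above the origin; origin on its axis at the underside of the brass bonnet (top of the aluminium bar), z up along the stem. Turns very easily. Must not be touched. 
- valve_c: Neighbouring valve of the bank, thin steel handwheel 41 mm across, top 58 mm above the origin; origin on its axis at the underside of the brass bonnet (top of the aluminium bar), z up along the stem. Turns very easily. Must not be touched. 
- valve_d: Neighbouring valve of the bank, narrow tall black fluted knob 29 mm across, top 65 mm above the origin; origin on its axis at the underside of the brass bonnet (top of the aluminium bar), z up along the stem. Turns very easily. Must not be touched. 
- gauge: Round vacuum gauge (dial 60 mm across, facing up and to the robot's side) on a brass stem and aluminium foot at one end of the row, about 110 mm high; origin at the underside of its foot. Not to be touched.
- switchbox: Grey pump switch box 155 (x) x 72 (y) x 77 mm at the other end of the row; origin at the centre of its underside, 10 mm above the table. On its lid the steel push button lies 38 mm to the -x side of the centre, the mushroom stop button 38 mm to the +x side.
- start (a joint): Travel of the start button: 0 up, 0.006 m fully down. Sprung: it begins to move at about 2 N and is down at 6 N, then stops hard; it comes back up by itself. 4 mm of travel switches the pump on; hold it about 0.2 s.
- start_top (a point): Centre of the top of the start button, a flat steel disc 26 mm across in a dark ring 42 mm across; the disc's top stands 10 mm above the ring. Its top moves straight down.
- estop: Mushroom stop button, 40 mm across, 37 mm high, on a yellow collar, 76 mm from the start button; origin at its underside, on the lid. Not to be touched.
- pod_square: Loose square vacuum pod 130 x 130 x 49 mm, black with an aluminium waist, on the table; origin under its centre.
- offcut: Loose wood offcut 190 x 70 x 22 mm; origin under its centre.
- oil_pot: Loose small clear oil pot with a black lid, 40 mm across, 42 mm high, on the plate behind the bar (+x side); origin under its centre.
- fitting: Loose brass hose fitting 28 mm across, 38 mm high, standing on the manifold's plate before the bar; origin under its centre.
- collet_nut: Loose steel collet nut (ring) 42 mm across, 20 mm high, on the plate before the bar; origin under its centre.
- spanner: Loose small steel spanner about 140 mm long, 6 mm thick, lying on the plate before the bar; origin under its middle.

How it is judged:
By the outcome, as a careful person would: the job done as asked, in the order asked, and still so for the second after the job is handed in, with the robot touching nothing.
It also fails if it takes over 72 s, if anything falls off the work surface, if the arm or the gripper's body presses on something with over 40 N, if the wrist force passes 120 N, or if a joint passes its speed limit or range.

### The arm

A 6-joint arm with a two-finger parallel gripper is mounted at the origin on the work surface. World frame = base frame: x ahead of the robot, y to its left, z up, the work surface at z = 0. Lengths are in m, angles in degrees, forces in N, time in s.
With the tool pointing down it reaches from about 0.3 to 0.75 m from the base axis. Payload 8.5 kg.
Tool frame: the origin (TCP) lies on the centre line of the jaws, within the pads' length; the fingertips stand 17 mm ahead of it and the grasp point (between the pads) lies 2 mm behind it (env.tcp_to_tips is the distance from the TCP to the fingertips, in m); z points along the fingers, y is the line along which they close (so a half turn about z gives the same grasp; the last joint's range is limited). The gripper opens to 85 mm and grips with 20 to 120 N. Pads are 22 mm wide; open, the fingers measure 114 mm over their backs; the gripper's body (76 mm by 85 mm) begins 54 mm behind the grasp point. The pads swing forward as they close: fully open they stand 13 mm farther back than shut.
Start: joints at [-76.278, 21.807, 74.336, -0, 83.858, -12.336], TCP at [0.242, -0.494, 0.248] pointing down, gripper open.
Joint ranges: [-178.18, 178.18], [-50.72, 133.34], [12.68, 142.11], [-81.47, 261.47], [9.98, 163.14], [-165.26, 165.26]. Speed limits (degrees/s): [136.94, 136.94, 180, 180, 180, 180].

### API

Orientations are given as a 3x3 rotation matrix whose columns are the frame's x, y, z axes.
In Python, from rig import env gives the robot as it stands. The module is installed in compiled form; this text tells all that it offers.
- The arm moves only by the shell command python3 -m pendant 'ROWS' [FORCE]. ROWS is JSON, a list of rows, each a list of 7 numbers: the opening, from 0 (shut) to 1 (fully open), then the shift along the tool's x, y, z in m, then the turn, a rotation vector about the tool's x, y, z in rad. A call has 1 to 5 rows; each row is the pose to reach, as a shift and turn from the pose commanded when the call began, along the tool's axes at that moment; what a row does not reach only later rows make up. A row lasts 1/8 s, in which the tool goes at most 62.5 mm and 10.7 degrees, less where a joint would pass 70% of its speed; a pose out of reach is approached as far as the arm can. A call with a gripper value outside its range is refused whole. The fingers move at their own pace and stop on an object; FORCE is the grip in N (left out, the last holds). Time passes only in rows, so rows that repeat a pose let the fingers close. It gives the time, the measured TCP pose, the force, the opening and the grip force at its end, in the units of the state.
- env.observe(): the state, without advancing time (a new reading comes with each control period).
- env.get_image(name): name is "side" or "top" or "wrist"; returns a dict with "image" (384x512x3 uint8, blue, green, red), "fx", "fy", "cx", "cy" (pixels), "pose" (4x4, takes a point from camera to world coordinates). Camera axes: x right, y up, looking along -z (the intrinsics and any distortion apply to the point x, -y, -z); pixel columns grow to the right and rows downward; lengths in m; the calibration is good to about 2 mm. The wrist camera is an equidistant fisheye: a pixel r from the principal point sees the ray r / f radians off the axis. A picture is of the moment at which its call begins. There is no depth.
- env.close_job(): hands the job in; it is judged then, once.
Trained networks look in the newest picture that a camera, given by its name, has taken for a name from the list of things; names that differ only in an ending like _2 or _b are one class to them, and where a whole thing is asked for, a point or a joint stands for the part that bears it (a point fixed in the world has none). Each returns a list of dicts, best first, with "conf" (0 to 1); they miss things now and then, are a little off and sometimes report something else, mostly with a low value. They report only what shows in the picture. A call takes as long as a camera call.
- env.find_in(camera, thing): "bbox" ([centre column, centre row, width, height] in pixels, round what is visible of it).
- env.trace(camera, thing): "mask" (384x512 bool, what is visible of it) and "bbox" ([centre column, centre row, width, height] in pixels, round what is visible of it).
- env.tip_of(camera, thing): "centre" ([column, row] in pixels: a listed point, or the origin of a listed thing).
The state is a dict: "time_s": time; "q": joint angles; "qvel": joint speeds; "joint_efforts": joint torques, N m; "position": TCP position; "tool_rot": TCP orientation; "ft_force": force on the tool from outside, world axes, zero at the start; "wrist_torque": the same for the moment, N m; "grip_width": finger opening in m; "gripper_force": force on a finger pad.
Only numpy, scipy, OpenCV 4.12 (cv2) and the standard library are available. Lean on these libraries where they do the work, as an engineer would, in place of code of your own. Each camera call takes 0.05 s, during which the arm holds its last target. There are 200 camera calls.

## Working session

There is one attempt and no reset: what is moved stays moved. The work goes in short steps, Python scripts to look and compute and a shell command to move; the robot and the scene stay as the last step left them, time stands still between calls to the robot, and variables do not carry over. Pictures are saved under pics/ and viewed, at most 10 in all, crops included, and the job is handed in when it is done.

```bash
mkdir -p pics; cat > h.py <<'E'
import numpy as np, cv2
from rig import env
def ray(c,px):
    u=np.array([(px[0]-c["cx"])/c["fx"],(px[1]-c["cy"])/c["fy"]])
    if c.get("fish"):
        r=np.hypot(*u); s=np.sin(r)/r if r>1e-9 else 1; d=np.array([u[0]*s,-u[1]*s,-np.cos(r)])
    else: d=np.array([u[0],-u[1],-1])
    P=np.array(c["pose"]); d=P[:3,:3]@d
    return P[:3,3],d/np.linalg.norm(d)
def at_z(c,px,z):
    o,d=ray(c,px); return o+d*(z-o[2])/d[2]
def tri(rs):
    A=sum(np.eye(3)-np.outer(d,d) for o,d in rs); b=sum((np.eye(3)-np.outer(d,d))@o for o,d in rs)
    p=np.linalg.solve(A,b); return p,[np.linalg.norm(np.cross(p-o,d))*1000 for o,d in rs]
def cam(n):
    c=env.get_image(n); c["fish"]=n=="wrist"; return c
E
python3 - <<'E'
from h import *
C={n:cam(n) for n in("side","top","wrist")}
cv2.imwrite("pics/a.png",np.hstack([C["side"]["image"],C["top"]["image"]])[:, :])
im=cv2.resize(np.hstack([C["side"]["image"],C["top"]["image"]]),(800,300)); 
cv2.imwrite("pics/top.png",C["top"]["image"]);cv2.imwrite("pics/side.png",C["side"]["image"])
print([k for k in C["top"]],np.round(C["top"]["pose"],3).tolist(),C["top"]["fx"])
for t in["tbar_grip","start_top","tvalve","valve_a","valve_b","valve_c","valve_d","gauge","switchbox","estop","manifold"]:
  rs=[];s=""
  for n in C:
    r=env.tip_of(n,t)
    if r: s+=f" {n} {np.round(r[0]['centre'])} {r[0]['conf']:.2f}"
    if r and r[0]["conf"]>.3: rs.append(ray(C[n],r[0]["centre"]))
  print(t,s,*( [np.round(x,4) for x in tri(rs)] if len(rs)>1 else []))
print(env.observe())
E
```

```text
['image', 'fx', 'fy', 'cx', 'cy', 'pose', 'fish'] [[0.003, 0.997, -0.079, 0.47], [-1.0, 0.005, 0.017, 0.008], [0.017, 0.079, 0.997, 1.529], [0.0, 0.0, 0.0, 1.0]] 470.95157703192814
tbar_grip  side [309. 178.] 0.43 top [305. 221.] 0.56 [ 0.499  -0.1587  0.1228] [1.0153 1.0153]
start_top  side [261. 236.] 0.37 top [202. 245.] 0.53 [0.4219 0.1469 0.0985] [3.1833 3.1833]
tvalve  side [306. 195.] 0.78 top [305. 217.] 0.66 [ 0.5109 -0.1697  0.052 ] [0.4496 0.4496]
valve_a  side [265. 230.] 0.82 top [247. 226.] 0.65 [0.4937 0.0232 0.0207] [13.7802 13.7802]
valve_b  side [265. 230.] 0.82 top [247. 226.] 0.65 [0.4937 0.0232 0.0207] [13.7802 13.7802]
valve_c  side [265. 230.] 0.82 top [247. 226.] 0.65 [0.4937 0.0232 0.0207] [13.7802 13.7802]
valve_d  side [265. 230.] 0.82 top [247. 226.] 0.65 [0.4937 0.0232 0.0207] [13.7802 13.7802]
gauge  side [319. 199.] 0.93 top [324. 218.] 0.76 [ 0.5081 -0.2359  0.0136] [1.0483 1.0483]
switchbox  side [247. 257.] 0.69 top [206. 232.] 0.65 [0.4653 0.1449 0.005 ] [0.5017 0.5017]
estop  side [235. 234.] 0.46 top [302. 218.] 0.73 [ 0.5878 -0.0887 -0.0862] [115
[... 220 characters left out ...]
8592058e+01, -1.23373824e+01]), 'qvel': array([-0.03942699, -0.00207452, -0.11200397, -0.05636432,  0.06287579,
        0.04314318]), 'joint_efforts': array([ 2.09299424e-04, -4.48324692e+01, -2.31463230e+01, -1.52269481e-04,
        5.98172119e-04,  6.97163543e-06]), 'position': array([ 0.24158628, -0.4940856 ,  0.24832987]), 'tool_rot': array([[ 8.98347159e-01,  4.39286219e-01, -7.44750970e-06],
       [ 4.39286219e-01, -8.98347159e-01,  2.54046266e-06],
       [-5.57445895e-06, -5.55380579e-06, -1.00000000e+00]]), 'ft_force': array([0.11624005, 0.38240706, 0.55502167]), 'wrist_torque': array([-0.00202972,  0.05321693, -0.00731501]), 'gripper_force': 0.0, 'grip_width': 0.08549050715550667}
```

```bash
python3 - <<'E'
import cv2
t=cv2.imread("pics/top.png")[150:300,160:370]; cv2.imwrite("pics/topc.png",cv2.resize(t,(798,570),interpolation=2))
s=cv2.imread("pics/side.png")[120:300,190:430]; cv2.imwrite("pics/sidec.png",cv2.resize(s,(800,600),interpolation=2))
E
```

```text
(no output)
```

View pics/topc.png

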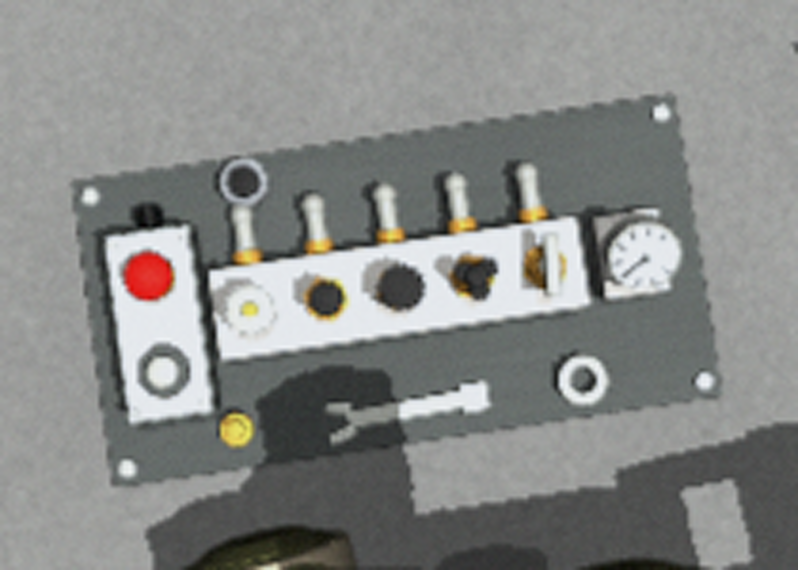

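View pics/sidec.png

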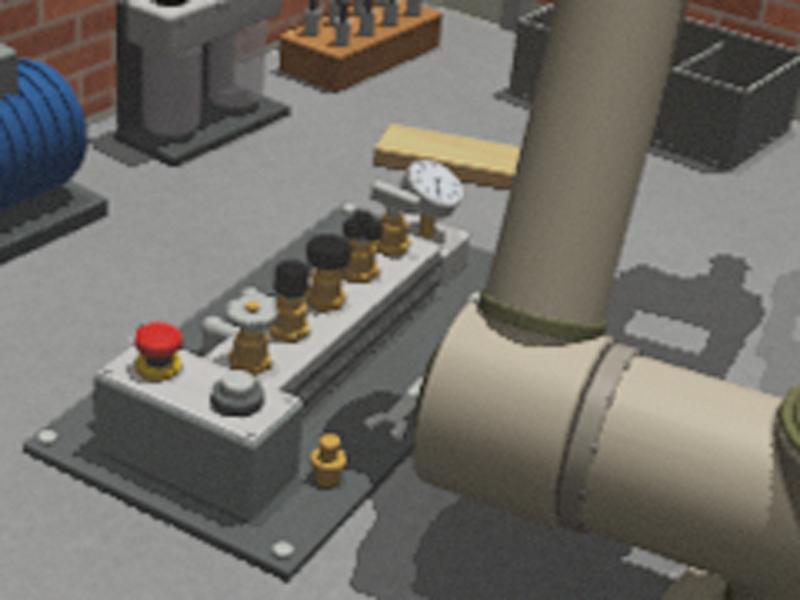

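The T-bar valve is at the gauge end, at about (305, 220) in the top picture, with its bar roughly along world x. The switch box is at the +y end with the start button at (202, 248). I'll move above the valve with the last joint wound back so there is room for the clockwise turn.

```bash
python3 -m pendant '[[0.35,0.054,-0.0267,0,0,0,-0.18],[0.35,0.108,-0.0534,0,0,0,-0.36],[0.35,0.162,-0.08,0,0,0,-0.54],[0.35,0.216,-0.107,0,0,0,-0.72],[0.35,0.27,-0.134,0,0,0,-0.9]]' 40
python3 -m pendant '[[0.35,0.036,0.017,0,0,0,-0.18],[0.35,0.072,0.034,0,0,0,-0.36],[0.35,0.1086,0.0517,0,0,0,-0.54],[0.35,0.1086,0.0517,0,0,0,-0.72],[0.35,0.1086,0.0517,0,0,0,-0.9]]'
python3 -m pendant '[[0.35,0,0,0,0,0,-0.18],[0.35,0,0,0,0,0,-0.36],[0.35,0,0,0,0,0,-0.54],[0.35,0,0,0,0,0,-0.72],[0.35,0,0,0,0,0,-0.888]]'
python3 -m pendant '[[0.35,0,0,0,0,0,0],[0.35,0,0,0,0,0,0]]'
python3 - <<'E'
from h import *
C={n:cam(n) for n in("side","top","wrist")}
cv2.imwrite("pics/w1.png",C["wrist"]["image"])
print(np.round(C["wrist"]["pose"],3).tolist(),C["wrist"]["fx"],C["wrist"]["cx"],C["wrist"]["cy"])
H=dict(tbar_grip=.117,start_top=None,tvalve=.065,gauge=.01,switchbox=.01,manifold=0)
for t in H:
  rs=[]
  for n in C:
    for r in env.tip_of(n,t)[:2]:
      print(t,n,np.round(r['centre'],1),round(r['conf'],2),np.round(at_z(C[n],r['centre'],H[t] or .1),4))
    r=env.tip_of(n,t)
    if r and r[0]["conf"]>.3: rs.append(ray(C[n],r[0]["centre"]))
  print([np.round(x,4) for x in tri(rs)] if len(rs)>1 else [])
for n in C:
  r=env.trace(n,"tbar")
  if r:
    m=r[0]["mask"]; c=cv2.minAreaRect(np.argwhere(m)[:,::-1].astype(np.float32)); b=cv2.boxPoints(c)
    print(n,r[0]["conf"],m.sum(),c,[np.round(at_z(C[n],p,.126),4)[:2].tolist() for p in b])
o=env.observe();print(o["time_s"],o["q"],o["position"],o["wrist_torque"],o["ft_force"],o["grip_width"],env.tcp_to_tips)
E
```

```text
time_s: 2.42
position: [0.4262, -0.2535, 0.2485]
tool_rot: [[0.209, 0.978, 0.0], [0.978, -0.209, -0.0], [-0.0, 0.001, -1.0]]
ft_force: [1.1, -0.4, -0.5]
grip_width: 0.03
gripper_force: 0.0
time_s: 3.05
position: [0.4993, -0.1595, 0.2483]
tool_rot: [[-0.637, 0.771, -0.0], [0.771, 0.637, 0.0], [0.0, -0.0, -1.0]]
ft_force: [0.2, 0.2, 0.1]
grip_width: 0.0297
gripper_force: 0.0
time_s: 3.68
position: [0.4991, -0.1601, 0.2484]
tool_rot: [[-1.0, -0.007, 0.0], [-0.007, 1.0, -0.0], [-0.0, -0.0, -1.0]]
ft_force: [0.6, -0.8, -0.3]
grip_width: 0.0295
gripper_force: 0.0
time_s: 3.92
position: [0.4991, -0.1601, 0.2483]
tool_rot: [[-1.0, 0.002, 0.0], [0.002, 1.0, -0.0], [-0.0, -0.0, -1.0]]
ft_force: [0.8, -0.8, 1.1]
grip_width: 0.0297
gripper_force: 0.0
[[0.001, -0.954, -0.299, 0.423], [1.0, 0.001, 0.001, -0.16], [-0.0, -0.299, 0.954, 0.374], [0.0, 0.0, 0.0, 1.0]] 297.3186396354542 252.47456462801338 198.35007242626406
tbar_grip side [309.7 178.7] 0.65 [ 0.5021 -0.1665  0.117 ]
tbar_grip wrist [253.4 199.1] 0.83 [ 0.5038 -0.1598  0.117 ]
[array([ 0.5006, -0.1607,  0.1207]), array([2.1749, 2.1749])]
[... 1033 characters left out ...]
 [0.3994 0.0795 0.1   ]
manifold top [264.3 225. ] 0.83 [ 0.4858 -0.0397  0.1   ]
manifold top [202.1 232.2] 0.67 [0.4634 0.1481 0.1   ]
manifold wrist [344.1 159.6] 0.96 [ 0.4694 -0.0723  0.1   ]
[array([ 0.4882, -0.0401, -0.0025]), array([3.4708, 3.2319, 1.567 ])]
side 0.55 99 ((307.9000244140625, 180.20001220703125), (14.310833930969238, 8.497057914733887), 26.56505012512207) [[0.5056, -0.1197], [0.5283, -0.1674], [0.475, -0.1621], [0.4545, -0.1157]]
6.025 [-3.07405679e+01  1.92059195e+01  7.83943243e+01  1.45336649e-04
  8.24009510e+01 -1.20811284e+02] [ 0.49906867 -0.16009384  0.24831413] [0.00788567 0.03427863 0.01883235] [-0.34920803 -0.20497772  0.26285238] 0.029438096971199604 0.017
```

View pics/w1.png

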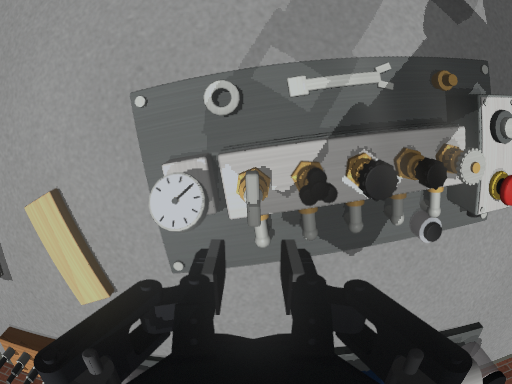

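The wrist view shows the T-bar at about (253, 198), nearly along the image's vertical, with the gauge at (177, 201) and the lobed knob at (320, 188). I'll zoom in to get the bar's edges.

```bash
python3 - <<'E'
import cv2
cv2.imwrite("pics/w1c.png",cv2.resize(cv2.imread("pics/w1.png")[160:235,205:305],(800,600),interpolation=cv2.INTER_CUBIC))
E
```

```text
(no output)
```

View pics/w1c.png

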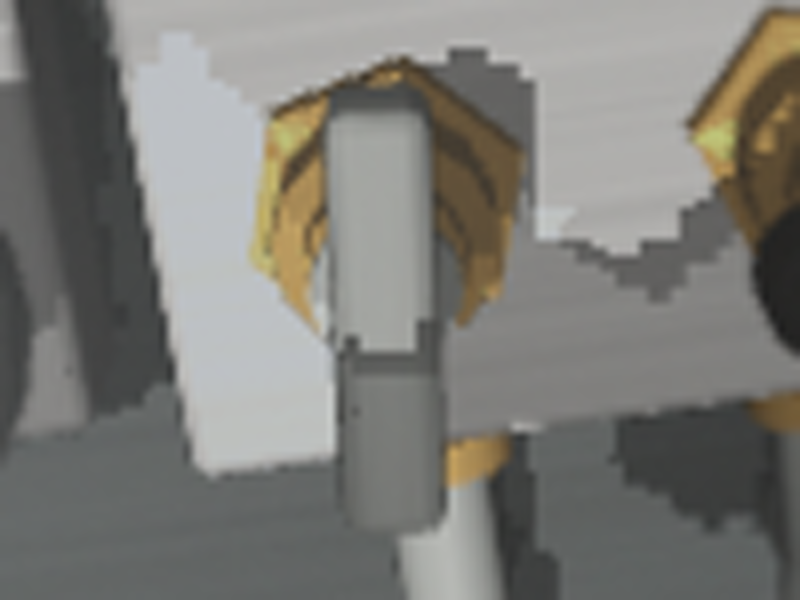

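```bash
python3 - <<'E'
from h import *
c=cam("wrist"); o=env.observe()
P=[at_z(c,(205+u/8-.44,160+v/8-.44),.126) for u,v in((329,105),(430,103),(445,525),(342,525))]
P=np.array(P);print(np.round(P,4)); m=P.mean(0); a=(P[3]+P[2]-P[0]-P[1])/2
print(m,np.linalg.norm(a),np.degrees(np.arctan2(a[1],a[0])),np.linalg.norm(P[1]-P[0]))
print("tool shift",o["tool_rot"].T@(m-o["position"]),o["wrist_torque"],np.array(o["position"]))
s=cam("side");
for z in(.117,):print([np.round(at_z(s,p,z),4) for p in((309,178),(309.7,178.7))])
E
```

```text
[[ 0.4773 -0.1664  0.126 ]
 [ 0.4771 -0.1556  0.126 ]
 [ 0.5257 -0.1536  0.126 ]
 [ 0.5257 -0.1652  0.126 ]]
[ 0.5014528 -0.1602185  0.126    ] 0.04849862565462117 1.909963758903958 0.010785264790696521
tool shift [-2.40600179e-03 -1.19236857e-04  1.22299643e-01] [-0.07214651 -0.02047812 -0.03789871] [ 0.49905384 -0.16010304  0.24829978]
[array([ 0.5064, -0.1686,  0.117 ]), array([ 0.5021, -0.1665,  0.117 ])]
```

```bash
python3 -m pendant '[[0.35,-0.0024,0,0.035,0,0,-0.033],[0.35,-0.0024,0,0.07,0,0,-0.033],[0.35,-0.0024,0,0.1,0,0,-0.033],[0.35,-0.0024,0,0.115,0,0,-0.033],[0.35,-0.0024,0,0.1215,0,0,-0.033]]' 40
python3 -m pendant '[[0.35,0,0,0,0,0,0],[0.35,0,0,0,0,0,0]]'
cat > t.py <<'E'
from h import *
import sys
W=[]
for i in range(int(sys.argv[1])):
    if i: env.get_image("wrist")
    o=env.observe(); W.append([o["wrist_torque"][2],o["joint_efforts"][5]])
W=np.array(W);R=o["tool_rot"]
print("t",o["time_s"],"tz",np.round(W[:,0],3),"mean",W.mean(0).round(4),"eff",W[:,1].round(3),"F",o["ft_force"].round(1),"pos",o["position"].round(4),"yaw",round(np.degrees(np.arctan2(R[1,0],R[0,0])),2),"q6",o["q"][5].round(1),"w",o["grip_width"].round(4),o["gripper_force"])
E
python3 t.py 6
```

```text
time_s: 6.75
position: [0.5013, -0.16, 0.1261]
tool_rot: [[-0.999, -0.034, -0.001], [-0.034, 0.999, 0.001], [0.001, 0.001, -1.0]]
ft_force: [-0.1, -0.6, -0.2]
grip_width: 0.0297
gripper_force: 0.0
time_s: 7.0
position: [0.5018, -0.1603, 0.1275]
tool_rot: [[-0.999, -0.034, 0.001], [-0.034, 0.999, -0.001], [-0.001, -0.001, -1.0]]
ft_force: [1.0, 0.3, 1.1]
grip_width: 0.0299
gripper_force: 0.0Traceback (most recent call last):
  File "t.py", line 8, in <module>
    print("t",o["time_s"],"tz",np.round(W[:,0],3),"mean",W.mean(0).round(4),"eff",W[:,1].round(3),"F",o["ft_force"].round(1),"pos",o["position"].round(4),"yaw",round(np.degrees(np.arctan2(R[1,0],R[0,0])),2),"q6",o["q"][5].round(1),"w",o["grip_width"].round(4),o["gripper_force"])
                                                                                                                                                                                                                                           ^^^^^^^^^^^^^^^^^^^^^
AttributeError: 'float' object has no attribute 'round'
```

```bash
sed -i 's/o\["grip_width"\].round(4)/round(o["grip_width"],4)/' t.py; python3 t.py 4; python3 - <<'E'
from h import *
cv2.imwrite("pics/w2.png",cv2.resize(cam("wrist")["image"][150:340,140:370],(726,600),interpolation=cv2.INTER_CUBIC))
E
```

```text
t 7.4 tz [ 0.033 -0.027 -0.042  0.014] mean [-0.0057  0.    ] eff [-0.  0.  0.  0.] F [ 0.4 -0.8  0.8] pos [ 0.5015 -0.1601  0.1269] yaw -178.04 q6 -122.6 w 0.0303 0.0
```

View pics/w2.png

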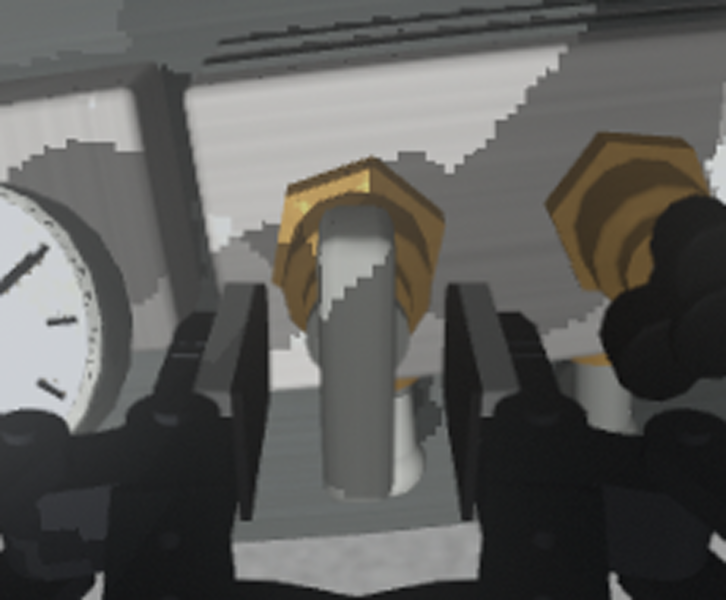

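The bar sits centred between the open pads, with the gauge and lobed knob clear. Now I close on it.

```bash
python3 -m pendant '[[0,0,0,0,0,0,0],[0,0,0,0,0,0,0],[0,0,0,0,0,0,0],[0,0,0,0,0,0,0],[0,0,0,0,0,0,0]]' 40; python3 t.py 4
python3 -m pendant '[[0,0,0,0,0,0,0.08],[0,0,0,0,0,0,0.16],[0,0,0,0,0,0,0.16],[0,0,0,0,0,0,0.16]]'; python3 t.py 3
```

```text
time_s: 8.07
position: [0.5016, -0.16, 0.1273]
tool_rot: [[-0.999, -0.034, 0.001], [-0.034, 0.999, -0.0], [-0.001, -0.0, -1.0]]
ft_force: [-2.0, 1.9, 6.0]
grip_width: 0.0107
gripper_force: 51.6
t 8.225 tz [-0.013 -0.028  0.036  0.06 ] mean [0.0138 0.0131] eff [0.013 0.013 0.013 0.013] F [-0.   2.2  6.1] pos [ 0.5016 -0.16    0.1272] yaw -178.04 q6 -122.6 w 0.0108 51.64009898900986
time_s: 8.72
position: [0.5016, -0.1598, 0.1272]
tool_rot: [[-0.992, 0.126, 0.001], [0.126, 0.992, 0.0], [-0.001, 0.0, -1.0]]
ft_force: [-1.5, 3.3, 5.9]
grip_width: 0.0112
gripper_force: 51.7
t 8.825 tz [-0.074 -0.068 -0.128] mean [-0.09   -0.0923] eff [-0.087 -0.094 -0.095] F [-1.1  2.9  5.6] pos [ 0.5016 -0.1598  0.1272] yaw 172.79 q6 -113.4 w 0.0108 51.68393075466156
```

Running friction reads about 0.09 N m and the joint-6 effort is a low-noise match for the wrist torque. The seat is at least 0.7 rad away, so I go on.

```bash
python3 -m pendant '[[0,0,0,0,0,0,0.12],[0,0,0,0,0,0,0.24],[0,0,0,0,0,0,0.36],[0,0,0,0,0,0,0.48],[0,0,0,0,0,0,0.48]]'; python3 t.py 2
python3 -m pendant '[[0,0,0,0,0,0,0.05],[0,0,0,0,0,0,0.1],[0,0,0,0,0,0,0.1],[0,0,0,0,0,0,0.1]]'; python3 t.py 2
```

```text
time_s: 9.45
position: [0.5018, -0.1592, 0.1272]
tool_rot: [[-0.821, 0.571, 0.001], [0.571, 0.821, 0.002], [-0.0, 0.002, -1.0]]
ft_force: [0.9, 6.3, 6.0]
grip_width: 0.0111
gripper_force: 51.7
t 9.5 tz [-0.089 -0.064] mean [-0.0766  0.2249] eff [0.41 0.04] F [0.7 4.8 6.7] pos [ 0.5018 -0.1592  0.1273] yaw 145.27 q6 -85.9 w 0.0108 51.7282135784626
time_s: 10.0
position: [0.5018, -0.1591, 0.1272]
tool_rot: [[-0.761, 0.649, 0.001], [0.649, 0.761, 0.002], [0.0, 0.002, -1.0]]
ft_force: [1.3, 6.3, 6.0]
grip_width: 0.0107
gripper_force: 51.7
t 10.05 tz [-0.142 -0.07 ] mean [-0.1064 -0.0879] eff [-0.086 -0.09 ] F [3.1 6.1 5.3] pos [ 0.5018 -0.1591  0.1272] yaw 139.56 q6 -80.2 w 0.011 51.702578365802765
```

```bash
echo 'sys.exit(abs(W[-1,1])>0.11)' >> t.py
python3 -m pendant '[[0,0,0,0,0,0,0.06],[0,0,0,0,0,0,0.12],[0,0,0,0,0,0,0.12],[0,0,0,0,0,0,0.12]]' >/dev/null; python3 t.py 2 &&
python3 -m pendant '[[0,0,0,0,0,0,0.06],[0,0,0,0,0,0,0.12],[0,0,0,0,0,0,0.12],[0,0,0,0,0,0,0.12]]' >/dev/null&& python3 t.py 2 &&
python3 -m pendant '[[0,0,0,0,0,0,0.06],[0,0,0,0,0,0,0.12],[0,0,0,0,0,0,0.12],[0,0,0,0,0,0,0.12]]' >/dev/null&& python3 t.py 2 &&
python3 -m pendant '[[0,0,0,0,0,0,0.06],[0,0,0,0,0,0,0.12],[0,0,0,0,0,0,0.12],[0,0,0,0,0,0,0.12]]' >/dev/null&& python3 t.py 2
```

```text
t 10.6 tz [-0.095 -0.107] mean [-0.1014 -0.0863] eff [-0.084 -0.089] F [2.4 8.2 5.8] pos [ 0.5019 -0.159   0.1272] yaw 132.68 q6 -73.3 w 0.0112 51.67185589671135False
```

```bash
sed -i '$d' t.py; echo 'sys.exit(int(abs(W[-1,1])>0.11))' >> t.py
python3 -m pendant '[[0,0.0005,0.0009,0,0,0,0.06],[0,0.0005,0.0009,0,0,0,0.12],[0,0.0005,0.0009,0,0,0,0.12],[0,0.0005,0.0009,0,0,0,0.12]]' >/dev/null; python3 t.py 2 &&
python3 -m pendant '[[0,0,0,0,0,0,0.06],[0,0,0,0,0,0,0.12],[0,0,0,0,0,0,0.12],[0,0,0,0,0,0,0.12]]' >/dev/null&& python3 t.py 2 &&
python3 -m pendant '[[0,0,0,0,0,0,0.06],[0,0,0,0,0,0,0.12],[0,0,0,0,0,0,0.12],[0,0,0,0,0,0,0.12]]' >/dev/null&& python3 t.py 2 &&
python3 -m pendant '[[0,0,0,0,0,0,0.06],[0,0,0,0,0,0,0.12],[0,0,0,0,0,0,0.12],[0,0,0,0,0,0,0.12]]' >/dev/null&& python3 t.py 2
```

```text
t 11.15 tz [-0.083 -0.093] mean [-0.088  -0.0924] eff [-0.09  -0.095] F [1.2 2.7 4.6] pos [ 0.5021 -0.1587  0.1272] yaw 125.8 q6 -66.3 w 0.0106 51.557655930519104
t 11.7 tz [-0.119 -0.1  ] mean [-0.1094 -0.0902] eff [-0.087 -0.093] F [1.  3.6 5. ] pos [ 0.5022 -0.1587  0.1272] yaw 118.97 q6 -59.5 w 0.0108 51.5982212126255
t 12.25 tz [-0.1   -0.115] mean [-0.1078 -0.0899] eff [-0.087 -0.092] F [2.7 5.6 5.7] pos [ 0.5024 -0.1586  0.1273] yaw 112.09 q6 -52.6 w 0.0107 51.53978079557419
t 12.8 tz [-0.116 -0.064] mean [-0.09  -0.089] eff [-0.087 -0.091] F [3.3 6.1 5.1] pos [ 0.5025 -0.1586  0.1273] yaw 105.22 q6 -45.7 w 0.0108 51.47377520799637
```

```bash

python3 -m pendant '[[0,0.0005,0.0007,0,0,0,0.06],[0,0.0005,0.0007,0,0,0,0.12],[0,0.0005,0.0007,0,0,0,0.12],[0,0.0005,0.0007,0,0,0,0.12]]' >/dev/null; python3 t.py 2 &&
python3 -m pendant '[[0,0,0,0,0,0,0.06],[0,0,0,0,0,0,0.12],[0,0,0,0,0,0,0.12],[0,0,0,0,0,0,0.12]]' >/dev/null&& python3 t.py 2 &&
python3 -m pendant '[[0,0,0,0,0,0,0.06],[0,0,0,0,0,0,0.12],[0,0,0,0,0,0,0.12],[0,0,0,0,0,0,0.12]]' >/dev/null&& python3 t.py 2 &&
python3 -m pendant '[[0,0,0,0,0,0,0.06],[0,0,0,0,0,0,0.12],[0,0,0,0,0,0,0.12],[0,0,0,0,0,0,0.12]]' >/dev/null&& python3 t.py 2
```

```text
t 13.35 tz [-0.09  -0.122] mean [-0.1061 -0.0929] eff [-0.09  -0.096] F [1.8 3.  5.8] pos [ 0.5028 -0.1584  0.1272] yaw 98.38 q6 -38.8 w 0.011 51.60161375999451
t 13.9 tz [-0.083 -0.078] mean [-0.0805 -0.0915] eff [-0.089 -0.094] F [2.9 3.  4.8] pos [ 0.5029 -0.1584  0.1273] yaw 91.54 q6 -31.9 w 0.011 51.59822389483452
t 14.45 tz [-0.106 -0.11 ] mean [-0.1079 -0.09  ] eff [-0.087 -0.093] F [4.8 3.  5.4] pos [ 0.5031 -0.1584  0.1273] yaw 84.7 q6 -25.1 w 0.0112 51.579492688179016
t 15.0 tz [-0.086 -0.081] mean [-0.0837 -0.0899] eff [-0.087 -0.092] F [4.9 3.4 4. ] pos [ 0.5032 -0.1585  0.1273] yaw 77.83 q6 -18.2 w 0.0112 51.49318054318428
```

```bash

python3 -m pendant '[[0,0.0003,0.0005,0,0,0,0.06],[0,0.0003,0.0005,0,0,0,0.12],[0,0.0003,0.0005,0,0,0,0.12],[0,0.0003,0.0005,0,0,0,0.12]]' >/dev/null; python3 t.py 2 &&
python3 -m pendant '[[0,0,0,0,0,0,0.06],[0,0,0,0,0,0,0.12],[0,0,0,0,0,0,0.12],[0,0,0,0,0,0,0.12]]' >/dev/null&& python3 t.py 2 &&
python3 -m pendant '[[0,0,0,0,0,0,0.06],[0,0,0,0,0,0,0.12],[0,0,0,0,0,0,0.12],[0,0,0,0,0,0,0.12]]' >/dev/null&& python3 t.py 2 &&
python3 -m pendant '[[0,0,0,0,0,0,0.06],[0,0,0,0,0,0,0.12],[0,0,0,0,0,0,0.12],[0,0,0,0,0,0,0.12]]' >/dev/null&& python3 t.py 2
```

```text
t 15.55 tz [-0.077 -0.135] mean [-0.1061 -0.0928] eff [-0.09  -0.095] F [2.5 1.9 5.7] pos [ 0.5035 -0.1585  0.1273] yaw 70.95 q6 -11.3 w 0.011 51.630443036556244
t 16.1 tz [-0.097 -0.126] mean [-0.1112 -0.0912] eff [-0.089 -0.094] F [4.3 1.3 5.4] pos [ 0.5036 -0.1585  0.1272] yaw 64.09 q6 -4.5 w 0.0109 51.588743180036545
t 16.65 tz [-0.062 -0.075] mean [-0.0682 -0.0563] eff [-0.054 -0.059] F [5.3 1.1 4.8] pos [ 0.5038 -0.1586  0.1272] yaw 57.22 q6 2.4 w 0.0111 51.48464575409889
t 17.2 tz [0.021 0.045] mean [0.0331 0.0418] eff [0.044 0.039] F [6.3 0.4 4.1] pos [ 0.5039 -0.1587  0.1273] yaw 50.36 q6 9.3 w 0.0113 51.36014476418495
```

The torque changed, but the sign is unclear: the running part reads negative while the seat pushes positive. Before going further I'll back off a little and re-approach to find the friction's sign.

```bash
sed -i '$d' t.py
python3 t.py 3
python3 -m pendant '[[0,0,0,0,0,0,-0.03],[0,0,0,0,0,0,-0.06],[0,0,0,0,0,0,-0.06],[0,0,0,0,0,0,-0.06]]' >/dev/null; python3 t.py 2
python3 -m pendant '[[0,0,0,0,0,0,-0.03],[0,0,0,0,0,0,-0.06],[0,0,0,0,0,0,-0.06],[0,0,0,0,0,0,-0.06]]' >/dev/null; python3 t.py 2
python3 -m pendant '[[0,0,0,0,0,0,-0.03],[0,0,0,0,0,0,-0.06],[0,0,0,0,0,0,-0.06],[0,0,0,0,0,0,-0.06]]' >/dev/null; python3 t.py 2
python3 -m pendant '[[0,0,0,0,0,0,-0.06],[0,0,0,0,0,0,-0.12],[0,0,0,0,0,0,-0.12],[0,0,0,0,0,0,-0.12]]' >/dev/null; python3 t.py 2
```

```text
t 17.3 tz [0.045 0.041 0.028] mean [0.0383 0.0389] eff [0.039 0.039 0.039] F [5.6 1.6 3.6] pos [ 0.5039 -0.1588  0.1273] yaw 50.36 q6 9.3 w 0.011 51.36144071817398
t 17.85 tz [0.106 0.113] mean [0.1098 0.1184] eff [0.118 0.119] F [5.5 1.3 4.7] pos [ 0.5038 -0.1587  0.1273] yaw 53.81 q6 5.8 w 0.0113 51.406008303165436
t 18.4 tz [0.096 0.058] mean [0.0769 0.0773] eff [0.077 0.078] F [5.1 1.3 4.6] pos [ 0.5037 -0.1586  0.1273] yaw 57.24 q6 2.4 w 0.0108 51.47269248962402
t 18.95 tz [0.037 0.014] mean [0.0255 0.0495] eff [0.049 0.05 ] F [4.4 2.  4.6] pos [ 0.5036 -0.1585  0.1273] yaw 60.67 q6 -1.0 w 0.011 51.54903620481491
t 19.5 tz [0.077 0.134] mean [0.1056 0.1013] eff [0.099 0.104] F [4.9 1.9 5.9] pos [ 0.5035 -0.1585  0.1272] yaw 67.55 q6 -7.9 w 0.0111 51.631387174129486
```

A fast stop leaves the friction reversed, because the wrist settles back. I'll approach slowly so that the held reading is the true total.

```bash

python3 -m pendant '[[0,0,0,0,0,0,-0.02],[0,0,0,0,0,0,-0.04],[0,0,0,0,0,0,-0.06],[0,0,0,0,0,0,-0.08],[0,0,0,0,0,0,-0.1]]' >/dev/null; python3 t.py 1
python3 -m pendant '[[0,0,0,0,0,0,-0.02],[0,0,0,0,0,0,-0.04],[0,0,0,0,0,0,-0.05],[0,0,0,0,0,0,-0.055],[0,0,0,0,0,0,-0.055]]' >/dev/null; python3 t.py 2
python3 -m pendant '[[0,0,0,0,0,0,0.015],[0,0,0,0,0,0,0.03],[0,0,0,0,0,0,0.045],[0,0,0,0,0,0,0.06],[0,0,0,0,0,0,0.075]]' >/dev/null; python3 t.py 1
python3 -m pendant '[[0,0,0,0,0,0,0.015],[0,0,0,0,0,0,0.03],[0,0,0,0,0,0,0.04],[0,0,0,0,0,0,0.045],[0,0,0,0,0,0,0.045]]' >/dev/null; python3 t.py 2
```

```text
t 20.125 tz [-0.09] mean [-0.0896  0.1101] eff [0.11] F [4.3 0.9 6. ] pos [ 0.5034 -0.1584  0.1272] yaw 73.29 q6 -13.6 w 0.011 51.73680737614632
t 20.8 tz [-0.071 -0.034] mean [-0.0529 -0.0703] eff [-0.078 -0.062] F [2.8 2.3 5.4] pos [ 0.5033 -0.1584  0.1273] yaw 76.41 q6 -16.8 w 0.011 51.76408231258392
t 21.425 tz [0.14] mean [ 0.1399 -0.0498] eff [-0.05] F [3.8 1.7 6.2] pos [ 0.5034 -0.1585  0.1272] yaw 72.1 q6 -12.5 w 0.0108 51.69197469949722
t 22.1 tz [0.067 0.087] mean [0.0772 0.078 ] eff [0.086 0.07 ] F [3.8 2.5 5.8] pos [ 0.5035 -0.1585  0.1273] yaw 69.55 q6 -9.9 w 0.0107 51.672319918870926
```

```bash

python3 -m pendant '[[0,0,0,0,0,0,0.02],[0,0,0,0,0,0,0.04],[0,0,0,0,0,0,0.055],[0,0,0,0,0,0,0.06],[0,0,0,0,0,0,0.06]]' >/dev/null; python3 t.py 2
python3 -m pendant '[[0,0,0,0,0,0,0.02],[0,0,0,0,0,0,0.04],[0,0,0,0,0,0,0.055],[0,0,0,0,0,0,0.06],[0,0,0,0,0,0,0.06]]' >/dev/null; python3 t.py 2
python3 -m pendant '[[0,0,0,0,0,0,0.015],[0,0,0,0,0,0,0.03],[0,0,0,0,0,0,0.035],[0,0,0,0,0,0,0.04],[0,0,0,0,0,0,0.04]]' >/dev/null; python3 t.py 2
```

```text
t 22.775 tz [0.061 0.112] mean [0.0868 0.0792] eff [0.088 0.071] F [4.9 1.1 5.5] pos [ 0.5035 -0.1585  0.1272] yaw 66.11 q6 -6.5 w 0.0111 51.62666514515877
t 23.45 tz [0.112 0.046] mean [0.0788 0.0794] eff [0.088 0.071] F [4.8 1.1 5.1] pos [ 0.5036 -0.1585  0.1272] yaw 62.67 q6 -3.0 w 0.0106 51.579721570014954
t 24.125 tz [0.04  0.083] mean [0.0615 0.0804] eff [0.088 0.073] F [5.2 2.2 4.9] pos [ 0.5037 -0.1585  0.1273] yaw 60.38 q6 -0.7 w 0.0107 51.54828831553459
```

```bash
echo 'sys.exit(int(W[-1,1]>0.135))' >> t.py
python3 -m pendant '[[0,0,0,0,0,0,0.015],[0,0,0,0,0,0,0.03],[0,0,0,0,0,0,0.035],[0,0,0,0,0,0,0.04],[0,0,0,0,0,0,0.04]]' >/dev/null; python3 t.py 3 &&
python3 -m pendant '[[0,0,0,0,0,0,0.015],[0,0,0,0,0,0,0.03],[0,0,0,0,0,0,0.035],[0,0,0,0,0,0,0.04],[0,0,0,0,0,0,0.04]]' >/dev/null && python3 t.py 3 &&
python3 -m pendant '[[0,0,0,0,0,0,0.015],[0,0,0,0,0,0,0.025],[0,0,0,0,0,0,0.03],[0,0,0,0,0,0,0.03],[0,0,0,0,0,0,0.03]]' >/dev/null && python3 t.py 3
```

```text
t 24.85 tz [0.109 0.106 0.053] mean [0.0893 0.0948] eff [0.106 0.091 0.087] F [4.6 1.3 4.2] pos [ 0.5037 -0.1586  0.1273] yaw 58.09 q6 1.6 w 0.0108 51.508168280124664
t 25.575 tz [0.1   0.223 0.139] mean [0.1541 0.1225] eff [0.134 0.118 0.115] F [5.9 1.3 4.3] pos [ 0.5038 -0.1586  0.1272] yaw 55.8 q6 3.8 w 0.0109 51.46726951003075
t 26.3 tz [0.128 0.144 0.161] mean [0.1443 0.1375] eff [0.138 0.137 0.138] F [5.1 1.8 4.4] pos [ 0.5038 -0.1587  0.1272] yaw 54.08 q6 5.6 w 0.0113 51.436308324337006
```

```bash

python3 -m pendant '[[0,0,0,0,0,0,0.012],[0,0,0,0,0,0,0.024],[0,0,0,0,0,0,0.034],[0,0,0,0,0,0,0.04],[0,0,0,0,0,0,0.045]]' >/dev/null; python3 -m pendant '[[0,0,0,0,0,0,0.003],[0,0,0,0,0,0,0.003],[0,0,0,0,0,0,0.003],[0,0,0,0,0,0,0.003]]' >/dev/null;  python3 t.py 5
```

```text
t 27.625 tz [0.189 0.239 0.208 0.209 0.223] mean [0.2136 0.186 ] eff [0.186 0.186 0.186 0.186 0.186] F [5.8 0.6 3.7] pos [ 0.5039 -0.1587  0.1273] yaw 51.34 q6 8.3 w 0.0109 51.39541357755661
```

Holding still at 0.186 N m, which is snug. I release and lift off.

```bash
python3 -m pendant '[[0.35,0,0,0,0,0,0],[0.35,0,0,0,0,0,0],[0.35,0,0,0,0,0,0],[0.35,0,0,0,0,0,0]]'; python3 -m pendant '[[0.35,0,0,-0.02,0,0,0],[0.35,0,0,-0.05,0,0,0],[0.35,0,0,-0.08,0,0,0],[0.35,0,0,-0.12,0,0,0],[0.35,0,0,-0.12,0,0,0]]'
python3 - <<'E'
from h import *
c=cam("wrist");cv2.imwrite("pics/w3.png",c["image"])
for t in("start_top","switchbox","estop"):
  for n in("wrist","top"):
    if n=="top": c=cam("top")
    else: c=cam("wrist")
    for r in env.tip_of(n,t)[:2]: print(t,n,np.round(r["centre"],1),round(r["conf"],2),np.round(at_z(c,r["centre"],.105),4))
o=env.observe();print(o["time_s"],o["q"].round(1),o["tool_rot"].round(3).tolist())
E
```

```text
time_s: 28.12
position: [0.5027, -0.1583, 0.1266]
tool_rot: [[0.627, 0.779, -0.001], [0.779, -0.627, 0.0], [-0.0, -0.001, -1.0]]
ft_force: [-1.0, 0.8, -0.3]
grip_width: 0.0299
gripper_force: 0.0
time_s: 28.75
position: [0.5036, -0.1587, 0.2494]
tool_rot: [[0.627, 0.779, 0.005], [0.779, -0.627, -0.003], [0.001, 0.006, -1.0]]
ft_force: [0.1, 0.6, -0.4]
grip_width: 0.0298
gripper_force: 0.0
start_top wrist [20.1 31.8] 0.84 [0.4185 0.1494 0.105 ]
start_top top [202.4 246.5] 0.37 [0.4207 0.1461 0.105 ]
switchbox wrist [82.  22.7] 0.66 [0.4804 0.0843 0.105 ]
switchbox top [205.9 231.3] 0.97 [0.4661 0.1362 0.105 ]
estop top [198.1 220.4] 0.63 [0.4988 0.1601 0.105 ]
estop top [226.3 264.7] 0.56 [0.3667 0.074  0.105 ]
29.4 [-30.3  19.6  78.1   0.   82.3   8.5] [[0.627, 0.779, -0.0], [0.779, -0.627, 0.0], [-0.0, -0.0, -1.0]]
```

View pics/w3.png

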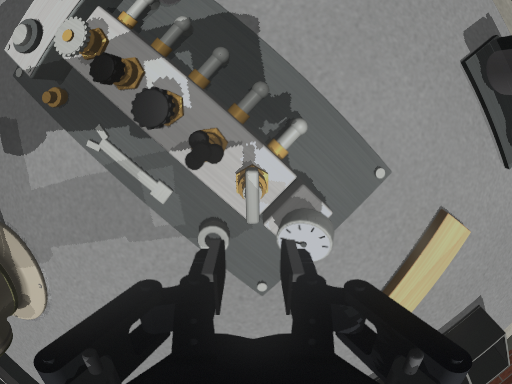

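The bar now stands at about 51° to the x axis, as left, and nothing else moved. Next I go above the start button, fingers shut.

```bash
python3 -m pendant '[[0,0.03,-0.042,0,0,0,0],[0,0.061,-0.084,0,0,0,0],[0,0.092,-0.126,0,0,0,0],[0,0.122,-0.168,0,0,0,0],[0,0.153,-0.21,0,0,0,0]]' 40 >/dev/null;  python3 -m pendant '[[0,0.034,-0.047,0,0,0,0],[0,0.034,-0.047,0,0,0,0],[0,0.034,-0.047,0,0,0,0],[0,0.034,-0.047,0,0,0,0]]'
python3 - <<'E'
from h import *
C={n:cam(n) for n in("wrist","side")}
c=C["wrist"];cv2.imwrite("pics/w4.png",c["image"])
rs=[]
for n in C:
    for r in env.tip_of(n,"start_top")[:2]: print(n,np.round(r["centre"],1),round(r["conf"],2),np.round(at_z(C[n],r["centre"],.105),4))
    r=env.tip_of(n,"start_top")
    if r: rs.append(ray(C[n],r[0]["centre"]))
o=env.observe()
if len(rs)>1: print(tri(rs))
print(o["time_s"],o["q"].round(1),o["position"],o["tool_rot"].round(3).tolist())
E
```

```text
time_s: 30.52
position: [0.4205, 0.1476, 0.2468]
tool_rot: [[0.629, 0.778, -0.0], [0.778, -0.629, -0.0], [-0.0, 0.0, -1.0]]
ft_force: [-0.2, -0.2, 0.6]
grip_width: -0.0002
gripper_force: 0.0
wrist [252.  192.2] 0.76 [0.4191 0.1462 0.105 ]
wrist [408.8 285.7] 0.3 [ 0.4927 -0.0628  0.105 ]
side [261.4 234.4] 0.61 [0.4182 0.1449 0.105 ]
side [288.9 264.1] 0.32 [0.2931 0.1866 0.105 ]
(array([0.41859908, 0.14557245, 0.10485626]), [np.float64(0.7413036078024323), np.float64(0.74130360780244)])
30.825 [ 4.1 11.4 89.9  0.  78.8 43. ] [0.42017611 0.14816586 0.24677964] [[0.628, 0.778, -0.0], [0.778, -0.628, 0.0], [-0.0, -0.0, -1.0]]
```

View pics/w4.png

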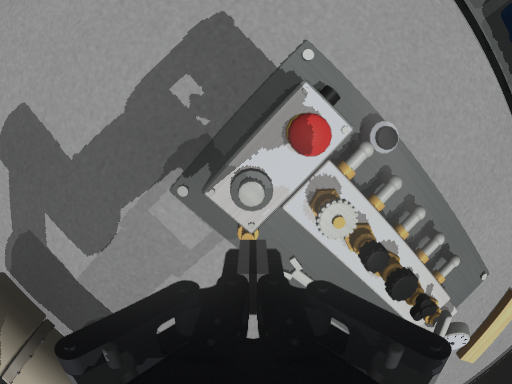

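The button shows at (251, 192), which puts its top at (0.419, 0.146, 0.105), where it should be. The stop button is 76 mm away at (310, 134). I descend gently.

```bash
python3 -m pendant '[[0,-0.0025,0,0.035,0,0,0],[0,-0.0025,0,0.07,0,0,0],[0,-0.0025,0,0.1,0,0,0],[0,-0.0025,0,0.114,0,0,0],[0,-0.0025,0,0.118,0,0,0]]' >/dev/null; python3 -m pendant '[[0,0,0,0.002,0,0,0],[0,0,0,0.004,0,0,0],[0,0,0,0.006,0,0,0],[0,0,0,0.006,0,0,0]]'
```

```text
time_s: 31.95
position: [0.4188, 0.1466, 0.1232]
tool_rot: [[0.627, 0.779, 0.001], [0.779, -0.627, 0.0], [0.001, 0.001, -1.0]]
ft_force: [0.9, -0.1, 2.9]
grip_width: 0.0002
gripper_force: 1.8
```

```bash
python3 -m pendant '[[0,0,0,0.0015,0,0,0],[0,0,0,0.003,0,0,0],[0,0,0,0.004,0,0,0],[0,0,0,0.005,0,0,0],[0,0,0,0.005,0,0,0]]';  python3 -m pendant '[[0,0,0,0.001,0,0,0],[0,0,0,0.001,0,0,0],[0,0,0,0.001,0,0,0]]'
```

```text
time_s: 32.58
position: [0.4189, 0.1466, 0.1197]
tool_rot: [[0.627, 0.779, 0.003], [0.779, -0.627, -0.0], [0.002, 0.002, -1.0]]
ft_force: [-6.5, -2.0, 28.3]
grip_width: -0.0001
gripper_force: 13.8
time_s: 32.95
position: [0.419, 0.1466, 0.1195]
tool_rot: [[0.627, 0.779, 0.004], [0.779, -0.627, -0.0], [0.002, 0.003, -1.0]]
ft_force: [-9.1, -2.6, 38.2]
grip_width: 0.0001
gripper_force: 19.3
```

It is hard on its stop and held well over 0.2 s. I retract and check.

```bash
python3 -m pendant '[[0,0,0,-0.004,0,0,0],[0,0,0,-0.01,0,0,0],[0,0,0,-0.03,0,0,0],[0,0,0,-0.08,0,0,0],[0,0,0,-0.13,0,0,0]]' >/dev/null; python3 -m pendant '[[0,0,0,0,0,0,0],[0,0,0,0,0,0,0],[0,0,0,0,0,0,0]]'
python3 - <<'E'
from h import *
c=cam("wrist");cv2.imwrite("pics/w5.png",c["image"])
E
```

```text
time_s: 33.95
position: [0.4179, 0.1466, 0.2454]
tool_rot: [[0.627, 0.779, -0.003], [0.779, -0.627, -0.0], [-0.002, -0.002, -1.0]]
ft_force: [-0.1, 0.6, -0.5]
grip_width: 0.0003
gripper_force: 0.0
```

View pics/w5.png

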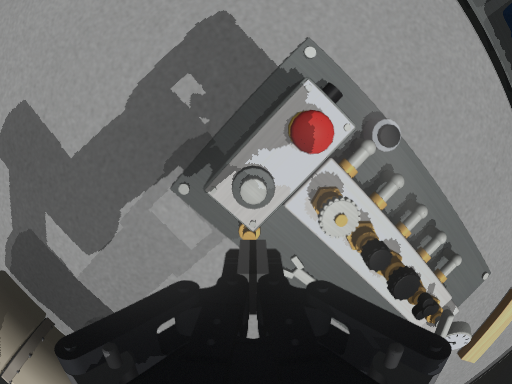

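The scene is unchanged: the button is up again at (252, 190), the stop button and the valves are as before, and the arm is clear.

```bash
python3 -c "
from rig import env
print(env.close_job())"
```

```text
the job is handed in; nothing more can be done
None
```

The job is handed in at about 34 s: the T-bar valve was turned clockwise onto its seat and left snug (0.186 N m by joint-6 effort, about 0.21 on the noisier wrist sensor, after one back-off and slow re-approach), then the start button was pressed to its stop (38 N) for over 0.2 s; no pump-running signal was available to check.

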